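Pin a label printer's hood in its service position

TASK

The label printer on the packing bench needs its print head cleaned. Raise its stiff hood by the grab bar to the service position, 50 degrees open, where the hole in the hood's side ear lines up with the hole in the fixed bracket, and let go so that it stands by itself. Then push the locking pin through bracket and ear until its grip is up against the bracket, leaving the canisters, label roll and brush where they are.

Things in the scene. Friction and masses are not known exactly. Their poses are not given: they have to be found in the camera images.
- printer: Grey label printer, fixed; base 180 (x) x 220 (y) x 86 mm, 122 high with hood shut. Origin: centre of the base's underside; x to its back (hinge side, away from the robot), y to its left, z up. Left of it a steel bracket: a post with a block 46 x 46 mm, 30 thick, from y = 162 to 192 mm, with a 16 mm through hole along y at x = 34, z = 161 mm.
- hood (a joint): Opening angle of the hood in rad: 0 shut, grows as its front rises; 0.873 (50 degrees) is the service position; stops at 1.6. Starts shut or a little ajar. The hinge is stiff (about 1 N m of friction), so the hood (0.5 kg) stays where it is left; lifting it at the bar takes 5 to 10 N.
- hood_hinge (a point): Middle of the hood's hinge axis, which runs along the printer's y, at x = 85, z = 100 mm of the printer.
- hood_bar (a point): Middle of the hood's black grab bar: round, 14 mm thick, 140 long, parallel to the hinge, 225 mm from it and level with it when shut (x = -140, z = 100 mm of the printer). The middle 116 mm are free between its two arms; a 38 mm gap separates it from the hood's front wall, whose top is 22 mm above the bar's axis when shut.
- ear_hole (a point): Centre of the 20 mm hole in the steel ear on the hood's left side: a plate 48 x 44 mm, 8 mm thick, hole axis parallel to the hinge and 80 mm from it, at y = 146 to 154 mm of the printer. Turns with the hood; in line with the bracket's hole at 0.873 rad.
- bracket_hole (a point): Centre of the 16 mm hole's mouth on the bracket's outer (left, +y) face, 192 mm left of the printer's origin, 161 mm above the bench; axes as the printer's, so the pin goes in along -y. Mouth has a 2 mm chamfer. 8 mm of air lies between bracket and ear, 36 mm between ear and hood.
- pin: Loose locking pin, 138 mm long, about 0.12 kg, lying on the bench left of the printer: a square black grip 60 mm long, 22 x 22 mm, and a round steel shaft of 12 mm diameter, 78 mm long, whose last 8 mm taper to 6 mm. Origin: centre of the grip's underside; x points along the shaft to the tip, z up as it lies. The shaft's axis is 11 mm above the underside.
- pin_grip (a point): Centre of the pin's grip, on the shaft's axis.
- pin_shoulder (a point): On the pin's axis at the end face of the grip where the shaft begins, 30 mm from the grip's centre.
- pin_tip (a point): Tip of the pin's shaft, 108 mm from the grip's centre.
- canister_a: White plastic canister, 110 x 65 mm, 174 high, right of the printer. Bystander. Origin: centre of underside.
- canister_b: Second white canister of the same shape, farther from the robot. Bystander.
- label_roll: Roll of white labels, 90 mm diameter, 60 high, standing on its end. Bystander. Origin: centre of underside.
- brush: Cleaning brush lying far left on the bench. Bystander.

How it is judged:
By the outcome, as a careful person would: the job done as asked, in the order asked, and still so for the second after the job is handed in, with the robot touching nothing.
It also fails if it takes over 67 s, if anything falls off the work surface, if the arm or the gripper's body presses on something with over 40 N, if the wrist force passes 120 N, or if a joint passes its speed limit or range.

ROBOT

A 6-joint arm with a two-finger parallel gripper is mounted at the origin on the work surface. World frame = base frame: x ahead of the robot, y to its left, z up, the work surface at z = 0. Lengths are in m, angles in rad, forces in N, time in s.
With the tool pointing down it reaches from about 0.35 to 0.775 m from the base axis. Payload 7.3 kg.
Tool frame: the origin (TCP) lies at the centre of the arm's flange, where the gripper is bolted on; the fingertips stand 178 mm ahead of it and the grasp point (between the pads) lies robot.pinch_z ahead of it (robot.pinch_z is the distance from the TCP to the grasp point, in m); x points along the fingers, z is the direction in which the jaws open and shut, and the axes are right-handed (so a half turn about x gives the same grasp; the last joint's range is limited). The gripper opens to 92 mm and grips with 3 to 60 N. Pads are 19 mm wide; open, the fingers measure 130 mm over their backs; the gripper's body (75 mm by 190 mm) begins 47 mm behind the grasp point.
Start: joints at [1.199, 0.342, 1.524, -0, 1.275, -0.146], TCP at [0.118, 0.512, 0.405] pointing down, gripper open.
Joint ranges: [-2.53, 2.53], [-0.77, 2.02], [0.04, 2.7], [-1, 4.14], [0.28, 2.66], [-3.11, 3.11]. Speed limits (rad/s): [2.57, 2.57, 3.14, 3.14, 3.14, 3.14].

INTERFACE

Orientations are given as [roll, pitch, yaw] about the fixed x, y, z axes, in that order (R = Rz(yaw) Ry(pitch) Rx(roll)).
In Python, from cell import robot gives the robot as it stands.
- The arm moves only by the shell command python3 -m jog 'ROWS' [FORCE]. ROWS is JSON, a list of rows, each an object of numbers: "fingers": the closure, from 0 (fully open) to 1 (shut); "x", "y", "z": the shift along the tool's x, y, z in cm; "spin": the turn about the tool's x in degrees. A call has 1 to 5 rows; each row is the pose to reach, as a shift and turn from the pose commanded when the call began, along the tool's axes at that moment; what a row does not reach only later rows make up. A row lasts 1/8 s, in which the tool goes at most 62.5 mm and 10.7 degrees, less where a joint would pass 70% of its speed; a pose out of reach is approached as far as the arm can. A call with a gripper value outside its range is refused whole. The fingers move at their own pace and stop on an object; FORCE is the grip in N (left out, the last holds). Time passes only in rows, so rows that repeat a pose let the fingers close. It gives the time, the measured TCP pose, the force and the opening at its end, in the units of the state.
- robot.observe(): the state, without advancing time (a new reading comes with each control period).
- robot.read_camera(name): name is "scene" or "top"; returns a dict with "color" (420x560x3 uint8, red, green, blue), "mtx" (3x3 intrinsics, pixels), "view" (4x4, takes a point from world to camera coordinates). Camera axes: x right, y down, z forward; pixel columns grow to the right and rows downward; lengths in m; the calibration is good to about 2 mm. A picture is of the moment at which its call begins. There is no depth.
- robot.hand_in(): hands the job in, once; it reports no verdict.
Trained networks look in a picture, given as the dict that the camera call returned (one of the last four; its "shot" number tells which), for a name from the list of things; names that differ only in an ending like _2 or _b are one class to them, and where a whole thing is asked for, a point or a joint stands for the part that bears it (a point fixed in the world has none). Each returns a list of dicts, best first, with "conf" (0 to 1); they miss things now and then, are a little off and sometimes report something else, mostly with a low value. They report only what shows in the picture. A call takes as long as a camera call.
- robot.look_for(target, picture): "xy" ([column, row] in pixels, amid what is visible of it).
The state is a dict: "time": time; "qpos": joint angles; "qvel": joint speeds; "joint_efforts": joint torques, N m; "tool_pos": TCP position; "tool_rot": TCP orientation; "contact_force": force on the tool from outside, world axes, zero at the start; "torque": the same for the moment, N m; "opening": finger opening in m.
Only numpy, scipy, OpenCV 4.12 (cv2) and the standard library are available. Lean on these libraries where they do the work, as an engineer would, in place of code of your own. Each camera call takes 0.05 s, during which the arm holds its last target. There are 200 camera calls.

## Working session

There is one attempt and no reset: what is moved stays moved. The work goes in short steps, Python scripts to look and compute and a shell command to move; the robot and the scene stay as the last step left them, time stands still between calls to the robot, and variables do not carry over. Pictures are saved under pics/ and viewed, on a budget of 10 in all, crops included, one or two more only if the job needs it, and the job is handed in when it is done.

```bash
mkdir -p pics; ls; python3 - <<'E'
from cell import robot
import cv2,numpy as np
s=robot.observe(); print({k:np.round(v,3).tolist() for k,v in s.items()}, robot.pinch_z)
for n in ["scene","top"]:
    p=robot.read_camera(n); cv2.imwrite(f"pics/{n}0.png",p["color"][:,:,::-1])
    print(n,np.round(p["mtx"],1).tolist(),np.round(p["view"],4).tolist())
    for t in ["printer","hood_bar","ear_hole","bracket_hole","hood_hinge","pin","pin_grip","pin_shoulder","pin_tip","label_roll","brush","canister_a"]:
        print(t,[(np.round(d["xy"],1).tolist(),round(d["conf"],2)) for d in robot.look_for(t,p)[:3]])
E
```

```text
pics
{'time': 0.0, 'qpos': [1.199, 0.343, 1.525, 0.0, 1.275, -0.146], 'qvel': [-0.001, -0.002, 0.001, -0.0, -0.0, -0.002], 'joint_efforts': [0.001, -43.124, -24.422, 0.072, 0.056, -0.0], 'tool_pos': [0.117, 0.512, 0.404], 'tool_rot': [2.994, 1.569, -1.944], 'contact_force': [-0.474, 0.611, -0.417], 'torque': [-0.015, -0.038, -0.028], 'opening': 0.092} 0.1592
scene [[423.2, 0.0, 275.7], [0.0, 423.2, 206.6], [0.0, 0.0, 1.0]] [[0.7835, 0.6212, -0.0165, -0.3942], [0.4426, -0.5764, -0.6869, -0.1686], [-0.4362, 0.5309, -0.7265, 1.572], [0.0, 0.0, 0.0, 1.0]]
printer [([274.3, 227.4], 0.66)]
hood_bar [([278.0, 227.1], 0.25)]
ear_hole [([328.5, 163.4], 0.73), ([270.4, 220.5], 0.66)]
bracket_hole [([274.6, 225.0], 0.7), ([271.4, 218.1], 0.21)]
hood_hinge [([273.4, 216.3], 0.96)]
pin [([277.9, 225.0], 0.65), ([329.0, 164.1], 0.45), ([273.9, 216.1], 0.35)]
pin_grip [([328.5, 166.1], 0.52)]
pin_shoulder [([328.3, 160.0], 0.52)]
pin_tip []
label_roll [([176.7, 257.2], 0.89)]
brush [([381.0, 167.5], 0.71), ([269.6, 218.1], 0.59)]
canister_a [([216.2, 334.0], 0.74), ([155.7, 290.9], 0.73)]
top [[501.2, 0.0, 284.3], [0.0, 501.2, 205.6], [0.0, 0.0, 1.0]] [[-0.0118, -0.9999, -0.0061, -0.0001], [-0.9967, 0.0123, -0.0807, 0.5349], [0.0808, 0.0051, -0.9967, 1.3271], [0.0, 0.0, 0.0, 1.0]]
printer [([302.3, 186.8], 0.7)]
hood_bar [([310.0, 193.5], 0.76)]
ear_hole [([310.0, 194.9], 0.73)]
bracket_hole [([305.3, 191.7], 0.8), ([399.7, 256.8], 0.62)]
hood_hinge [([311.5, 197.6], 0.76)]
pin [([158.7, 222.3], 0.68)]
pin_grip [([162.6, 222.4], 0.59)]
pin_shoulder [([159.8, 225.3], 0.88)]
pin_tip [([161.6, 224.4], 0.86)]
label_roll [([402.9, 257.7], 0.78)]
brush [([123.9, 165.7], 0.83), ([444.9, 235.3], 0.4), ([163.0, 226.5], 0.18)]
canister_a [([442.1, 154.6], 0.88), ([444.5, 235.7], 0.75)]
```

```bash
python3 - <<'E'
import cv2
for n in ["scene","top"]:
    im=cv2.imread(f"pics/{n}0.png"); cv2.imwrite(f"pics/{n}0b.png",cv2.resize(im,(800,600),interpolation=cv2.INTER_CUBIC))
im=cv2.imread("pics/top0.png")[110:290,110:350]; cv2.imwrite("pics/top0c.png",cv2.resize(im,(800,600),interpolation=cv2.INTER_CUBIC))
E
```

```text
(no output)
```

View pics/scene0b.png

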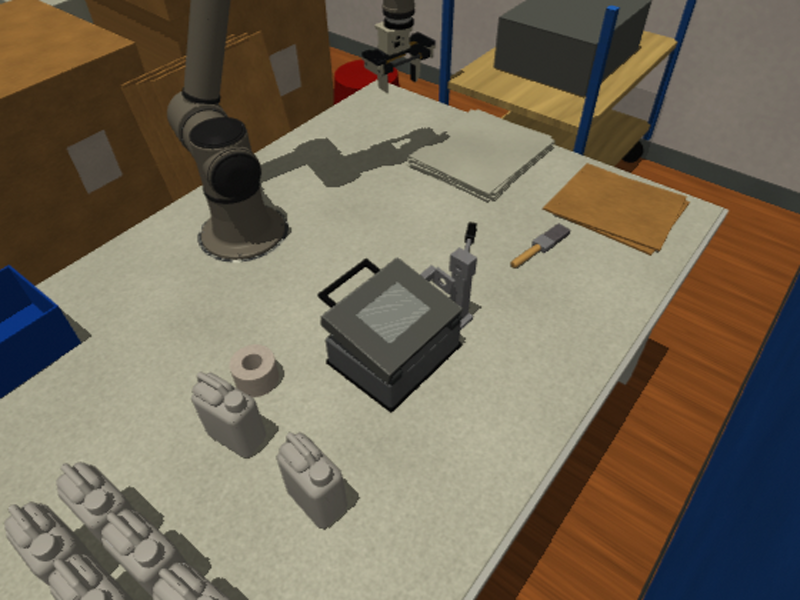

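View pics/top0c.png

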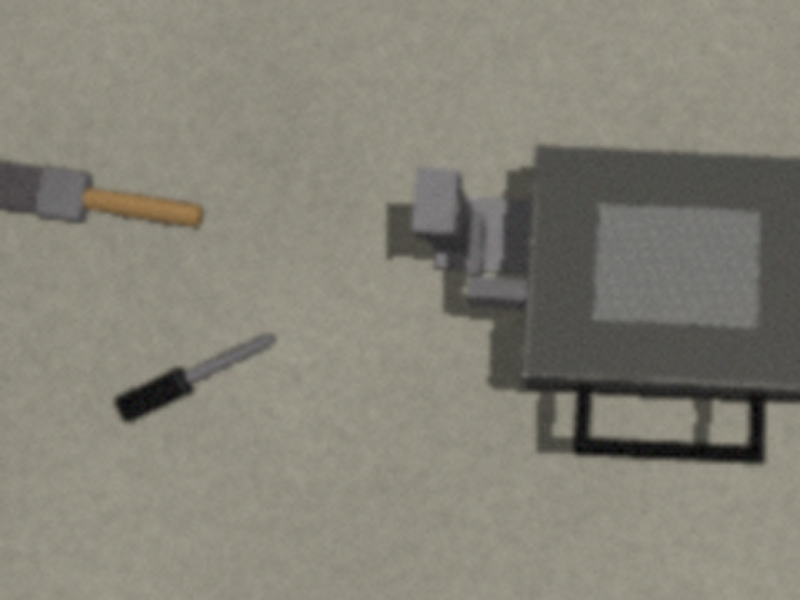

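```bash
python3 - <<'E'
import cv2
im=cv2.imread("pics/scene0.png")[150:255,215:355]; cv2.imwrite("pics/scene0c.png",cv2.resize(im,(800,600),interpolation=cv2.INTER_CUBIC))
E
```

```text
(no output)
```

View pics/scene0c.png

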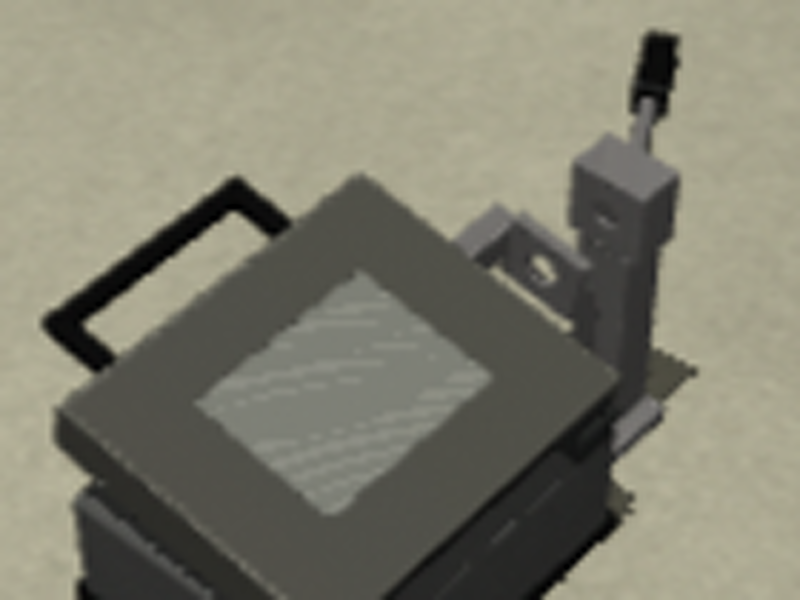

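```bash
cat > geo.py <<'E'
import numpy as np
from scipy.optimize import least_squares
from scipy.spatial.transform import Rotation as R
CAM={"scene":(np.array([[423.2,0,275.7],[0,423.2,206.6],[0,0,1]]),np.array([[0.7835,0.6212,-0.0165,-0.3942],[0.4426,-0.5764,-0.6869,-0.1686],[-0.4362,0.5309,-0.7265,1.572]])),
"top":(np.array([[501.2,0,284.3],[0,501.2,205.6],[0,0,1]]),np.array([[-0.0118,-0.9999,-0.0061,-0.0001],[-0.9967,0.0123,-0.0807,0.5349],[0.0808,0.0051,-0.9967,1.3271]]))}
def proj(c,p):
    K,V=CAM[c]; q=K@(V@np.append(p,1)); return q[:2]/q[2]
def ray(c,uv,z):  # world point at height z
    K,V=CAM[c]; Rm=V[:,:3]; o=-Rm.T@V[:,3]; d=Rm.T@np.linalg.solve(K,[*uv,1]); return o+d*(z-o[2])/d[2]
T=lambda u,v:(110+u/3.3333,110+v/3.3333)
S=lambda u,v:(215+u/5.7143,150+v/5.7143)
def bar(th,y=0):
    return np.array([.085-.225*np.cos(th),y,.1+.225*np.sin(th)])
def ear(th,y=.15):
    a0=np.arctan2(.061,-.051)  # direction at 0.873
    a=a0-(th-.873); return np.array([.085+.08*np.cos(a),y,.1+.08*np.sin(a)])
def W(q,p): c,s=np.cos(q[2]),np.sin(q[2]); return np.array([q[0]+c*p[0]-s*p[1],q[1]+s*p[0]+c*p[1],p[2]])
E
python3 - <<'E'
from geo import *
b=lambda x,y:(lambda t:np.array([x,y,.184]))
obs=[("top",T(414,168),b(.057,.192)),("top",T(462,168),b(.057,.162)),("top",T(414,235),b(.011,.192)),("top",T(458,235),b(.011,.162)),
("scene",S(572,165),b(.011,.162)),("scene",S(608,133),b(.011,.192)),("scene",S(678,180),b(.057,.192)),("scene",S(640,205),b(.057,.162)),
("top",T(577,446),lambda t:bar(t,.07)),("top",T(764,455),lambda t:bar(t,-.07)),
("scene",S(237,187),lambda t:bar(t,.07)),("scene",S(55,324),lambda t:bar(t,-.07)),
("scene",S(543,267),lambda t:ear(t,.146))]
f=lambda q:np.concatenate([proj(c,W(q,g(q[3])))-uv for c,uv,g in obs])
r=least_squares(f,[.5,-.05,0,.1],loss="soft_l1"); q=r.x
print(q.round(4)); print(f(q).reshape(-1,2).round(1).tolist())
print("bar",W(q,bar(q[3])),"bar50",W(q,bar(.873)),"hole",W(q,[.034,.192,.161]))
for n,uv in dict(end=T(124,408),sh=T(186,380),tip=T(273,340)).items(): print(n,ray("top",uv,.013).round(4))
print(ray("top",(402.9,257.7),.03))
E
```

```text
[ 0.5639 -0.0797 -0.0651  0.1887]
[[1.1, -0.8], [-0.7, -0.2], [-0.1, -1.8], [-0.7, -1.2], [-0.8, -0.8], [-0.7, -0.5], [-0.3, -1.6], [-0.0, -0.6], [-0.9, -0.4], [0.5, 0.0], [-0.0, -0.7], [-2.1, 0.7], [-1.4, 0.3]]
bar [ 0.42817535 -0.07087315  0.14219828] bar50 [ 0.50445141 -0.07584735  0.27240849] hole [0.61031687 0.10965665 0.161     ]
end [0.4675 0.3646 0.013 ]
sh [0.4896 0.3145 0.013 ]
tip [0.5213 0.2439 0.013 ]
[ 0.39192757 -0.31901233  0.03      ]
```

```bash
cat >> geo.py <<'E'
def to(state,pz,p,jaw):
    "tool-axis shift (cm) and spin (deg) bringing the grasp point to p, jaws along azimuth jaw (deg)"
    M=R.from_euler("xyz",state["tool_rot"]).as_matrix(); g=np.array(state["tool_pos"])+M[:,0]*pz
    d=M.T@(np.array(p)-g)*100
    a=np.degrees(np.arctan2(M[1,2],M[0,2])); s=-((jaw-a+90)%180-90)
    print("grasp",g.round(4),"jaw",a.round(1),"down",M[:,0].round(3),"shift",d.round(2),"spin",round(s,1))
E
python3 - <<'E'
from geo import *; from cell import robot
s=robot.observe()
to(s,robot.pinch_z,[.40,.25,.245],-3.7);to(s,robot.pinch_z,[.428,-.071,.24],-3.7)
E
```

```text
grasp [0.1175 0.5117 0.2456] jaw 77.1 down [ 0.  0. -1.] shift [  0.06 -33.39 -19.18] spin 80.8
grasp [0.1175 0.5117 0.2456] jaw 77.1 down [ 0.  0. -1.] shift [  0.55 -43.3  -49.84] spin 80.8
```

```bash
python3 -m jog '[{"fingers":0.6,"x":0,"y":-6,"z":-3,"spin":10},{"fingers":0.6,"x":0,"y":-12,"z":-6,"spin":20},{"fingers":0.6,"x":0,"y":-18,"z":-9,"spin":30},{"fingers":0.6,"x":0,"y":-24,"z":-12,"spin":40},{"fingers":0.6,"x":0,"y":-29,"z":-16,"spin":50}]' 30; python3 - <<'E'
from geo import *; from cell import robot
s=robot.observe(); print(s["opening"])
to(s,robot.pinch_z,[.428,-.071,.24],-3.7)
E
```

```text
time: 1.92
tool_pos: [0.353, 0.3041, 0.4049]
tool_rot: [0.152, 1.57, 0.619]
contact_force: [0.1, 0.9, 0.4]
opening: 0.0461
0.046122746165161946
grasp [0.3532 0.3042 0.2457] jaw 26.7 down [ 0.001  0.001 -1.   ] shift [  0.55 -36.88 -10.2 ] spin 30.4
```

```bash
python3 -m jog '[{"fingers":0.6,"y":-6,"z":-1.5,"spin":6},{"fingers":0.6,"y":-12,"z":-3,"spin":12},{"fingers":0.6,"y":-18,"z":-4.5,"spin":18},{"fingers":0.6,"y":-24,"z":-6.2,"spin":24},{"fingers":0.6,"y":-30,"z":-8.2,"spin":30.4}]' && python3 -m jog '[{"fingers":0.6,"y":-5.2,"z":2},{"fingers":0.6,"y":-5.2,"z":2}]'; python3 - <<'E'
from geo import *; from cell import robot
s=robot.observe(); print(s["opening"])
to(s,robot.pinch_z,[.428,-.071,.24],-3.7)
E
```

```text
0.046122746165161946
grasp [0.3532 0.3042 0.2457] jaw 26.7 down [ 0.001  0.001 -1.   ] shift [  0.55 -36.88 -10.2 ] spin 30.4$[0]: bad value
```

```bash
python3 -m jog '[{"fingers":0.6,"x":0,"y":-6,"z":-1.5,"spin":6},{"fingers":0.6,"x":0,"y":-12,"z":-3,"spin":12},{"fingers":0.6,"x":0,"y":-18,"z":-4.5,"spin":18},{"fingers":0.6,"x":0,"y":-24,"z":-6.2,"spin":24},{"fingers":0.6,"x":0,"y":-30,"z":-8.2,"spin":30.4}]'; python3 - <<'E'
from geo import *; from cell import robot
s=robot.observe(); print(s["opening"])
to(s,robot.pinch_z,[.428,-.071,.24],-3.7)
E
```

```text
time: 2.55
tool_pos: [0.4149, -0.0002, 0.405]
tool_rot: [0.073, 1.57, 0.011]
contact_force: [1.1, 0.5, 0.1]
opening: 0.0367
0.036714203115190976
grasp [ 4.151e-01 -2.000e-04  2.458e-01] jaw -3.5 down [ 0.001  0.    -1.   ] shift [ 0.58 -6.99  1.72] spin 0.2
```

```bash
python3 -m jog '[{"fingers":0.6,"x":0,"y":-4,"z":1,"spin":0},{"fingers":0.6,"x":0.5,"y":-7,"z":1.7,"spin":0},{"fingers":0.6,"x":2.5,"y":-7,"z":1.7,"spin":0},{"fingers":0.6,"x":2.5,"y":-7,"z":1.7,"spin":0}]'; python3 - <<'E'
from cell import robot
import cv2, numpy as np
p=robot.read_camera("top")["color"][150:300,210:410,::-1];q=robot.read_camera("scene")["color"][120:270,180:380,::-1]
cv2.imwrite("pics/a1.png",cv2.resize(np.vstack([p,q])[:, :],(800,1200),interpolation=cv2.INTER_CUBIC)[:, :])
cv2.imwrite("pics/a1.png",cv2.resize(np.hstack([p[:,50:170],q[:,20:140]]),(800,500),interpolation=cv2.INTER_CUBIC))
E
```

```text
time: 3.05
tool_pos: [0.4274, -0.0693, 0.3788]
tool_rot: [2.816, 1.568, 2.757]
contact_force: [0.6, -0.2, 0.4]
opening: 0.0367
```

View pics/a1.png

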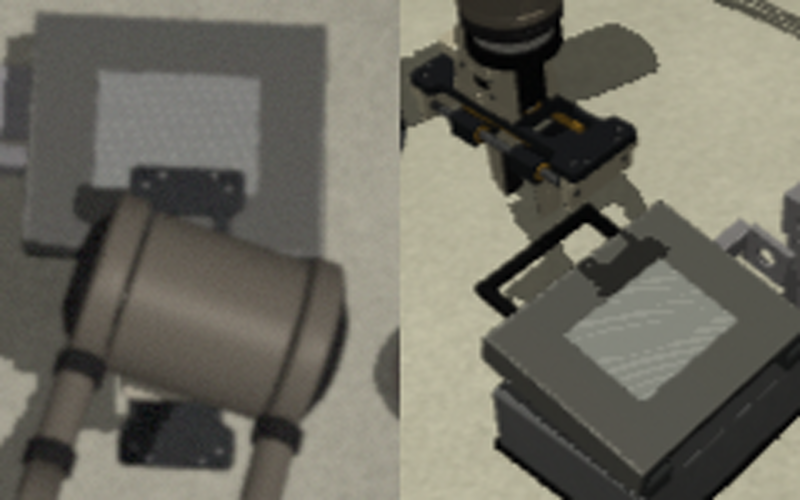

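```bash
python3 -m jog '[{"fingers":0.6,"x":3,"y":0,"z":0,"spin":0},{"fingers":0.6,"x":5,"y":0,"z":0,"spin":0},{"fingers":0.6,"x":6,"y":0,"z":0,"spin":0},{"fingers":0.6,"x":6,"y":0,"z":0,"spin":0}]'
```

```text
time: 3.65
tool_pos: [0.4279, -0.0688, 0.3199]
tool_rot: [2.025, 1.571, 1.967]
contact_force: [0.4, 0.3, 0.2]
opening: 0.0368
```

```bash
python3 -m jog '[{"fingers":0.6,"x":1.0,"y":0,"z":0,"spin":0},{"fingers":0.6,"x":1.8,"y":0,"z":0,"spin":0},{"fingers":0.6,"x":1.8,"y":0,"z":0,"spin":0},{"fingers":0.7,"x":1.8,"y":0,"z":0,"spin":0},{"fingers":0.8,"x":1.8,"y":0,"z":0,"spin":0}]' 30;python3 -m jog '[{"fingers":1,"x":0,"y":0,"z":0,"spin":0},{"fingers":1,"x":0,"y":0,"z":0,"spin":0},{"fingers":1,"x":0,"y":0,"z":0,"spin":0},{"fingers":1,"x":0,"y":0,"z":0,"spin":0}]' 40
```

```text
time: 4.28
tool_pos: [0.4278, -0.0691, 0.3019]
tool_rot: [-0.163, 1.57, -0.222]
contact_force: [0.3, 0.9, -0.0]
opening: 0.0216
time: 4.78
tool_pos: [0.4275, -0.069, 0.3017]
tool_rot: [3.056, 1.57, 2.998]
contact_force: [-3.7, -0.8, 2.5]
opening: 0.0129
```

```bash
python3 -m jog '[{"fingers":1,"x":-1.2,"y":0,"z":0.25,"spin":0},{"fingers":1,"x":-2.4,"y":0,"z":0.6,"spin":0},{"fingers":1,"x":-3.5,"y":0,"z":1.0,"spin":0},{"fingers":1,"x":-4.5,"y":0,"z":1.4,"spin":0},{"fingers":1,"x":-4.5,"y":0,"z":1.4,"spin":0}]';python3 -m jog '[{"fingers":1,"x":-1,"y":0,"z":0.5,"spin":0},{"fingers":1,"x":-2,"y":0,"z":1,"spin":0},{"fingers":1,"x":-3,"y":0,"z":1.6,"spin":0},{"fingers":1,"x":-4,"y":0,"z":2.2,"spin":0},{"fingers":1,"x":-4,"y":0,"z":2.2,"spin":0}]'
```

```text
time: 5.4
tool_pos: [0.4412, -0.0698, 0.348]
tool_rot: [-3.023, 1.569, -3.08]
contact_force: [-8.1, -2.7, 4.9]
opening: 0.0126
time: 6.02
tool_pos: [0.4625, -0.0711, 0.3882]
tool_rot: [-3.019, 1.566, -3.076]
contact_force: [-13.2, -2.1, 8.9]
opening: 0.0124
```

```bash
python3 -m jog '[{"fingers":1,"x":-1,"y":0,"z":0.7,"spin":0},{"fingers":1,"x":-1.8,"y":0,"z":1.3,"spin":0},{"fingers":1,"x":-1.8,"y":0,"z":1.3,"spin":0}]'; python3 - <<'E'
from cell import robot
from geo import *
import cv2
s=robot.observe();to(s,robot.pinch_z,[.5045,-.0758,.2724],-3.7)
p=robot.read_camera("scene")["color"][:,:,::-1]; cv2.imwrite("pics/s2.png",p)
cv2.imwrite("pics/s2c.png",cv2.resize(p[105:255,195:355],(800,750),interpolation=cv2.INTER_CUBIC)[:600])
E
```

```text
time: 6.4
tool_pos: [0.4754, -0.0719, 0.4063]
tool_rot: [-2.987, 1.567, -3.045]
contact_force: [-11.8, -2.8, 8.1]
opening: 0.0126
grasp [ 0.4748 -0.0719  0.2471] jaw -3.3 down [-0.004 -0.    -1.   ] shift [-2.54 -0.22  2.98] spin 0.4
```

View pics/s2c.png

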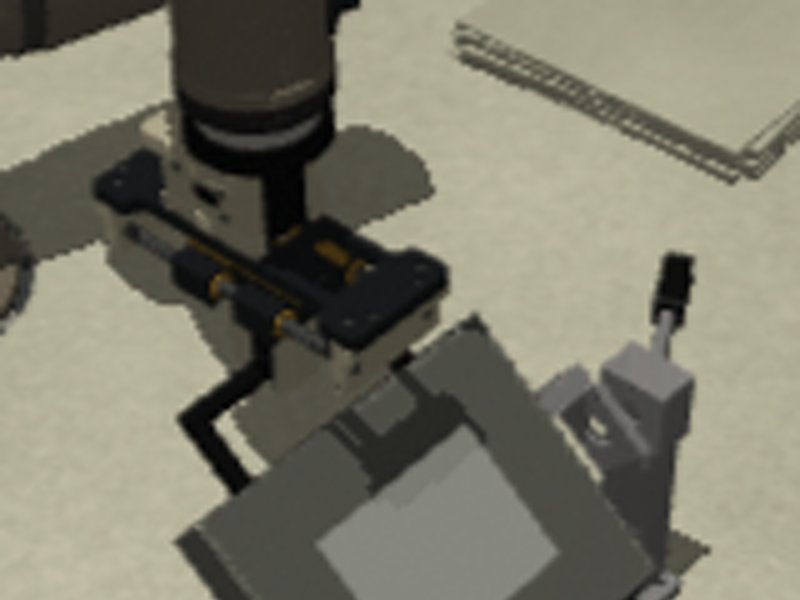

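```bash
python3 - <<'E'
from geo import *
q=[.5639,-.0797,-.0651]
P=np.array([[.4277,.1425],[.4412,.1888],[.4621,.2290],[.4748,.2471]])
f=lambda v:np.hypot(P[:,0]-v[0],P[:,1]-v[1])-.225
r=least_squares(f,[.65,.1]);print(r.x,f(r.x)*1e3,np.arctan2(P[:,1]-r.x[1],r.x[0]-P[:,0]))
h=W(q,[.085,0,.1]);print("vision hinge",h)
uv=np.array([195+597/5,105+428/5])
print([(t,(proj("scene",W(q,ear(t,.146)))-uv).round(1).tolist()) for t in (.6,.65,.7,.75,.8)], "target", proj("scene",W(q,ear(.873,.146))))
E
```

```text
[0.64980706 0.1052595 ] [ 0.20746566 -0.2870224  -0.17639501  0.26917254] [0.1661239  0.38090996 0.58283042 0.68110128]
vision hinge [ 0.64871995 -0.08522959  0.1       ]
[(0.6, [-2.0, 1.2]), (0.65, [-1.3, 0.8]), (0.7, [-0.6, 0.4]), (0.75, [0.2, 0.1]), (0.8, [1.0, -0.2])] target [316.62947226 190.15455823]
```

```bash
python3 -m jog '[{"fingers":1,"x":-1,"y":0,"z":0.9,"spin":0},{"fingers":1,"x":-2,"y":0,"z":2,"spin":0},{"fingers":1,"x":-2.8,"y":0,"z":3.0,"spin":0},{"fingers":1,"x":-2.8,"y":0,"z":3.0,"spin":0}]'; python3 - <<'E'
from cell import robot
from geo import *
s=robot.observe();to(s,robot.pinch_z,[.5045,-.0758,.2724],-3.7)
E
```

```text
time: 6.95
tool_pos: [0.5043, -0.0735, 0.4363]
tool_rot: [-2.881, 1.565, -2.939]
contact_force: [-23.6, -0.7, 21.6]
opening: 0.0129
grasp [ 0.5034 -0.0737  0.2771] jaw -3.3 down [-0.006 -0.001 -1.   ] shift [ 0.47 -0.2   0.12] spin 0.4
```

```bash
python3 -m jog '[{"fingers":1,"x":-0.2,"y":0,"z":-0.15,"spin":0},{"fingers":1,"x":-0.2,"y":0,"z":-0.15,"spin":0},{"fingers":0.9,"x":-0.2,"y":0,"z":-0.15,"spin":0},{"fingers":0.6,"x":-0.2,"y":0,"z":-0.15,"spin":0},{"fingers":0.6,"x":-0.2,"y":0,"z":-0.15,"spin":0}]';python3 -m jog '[{"fingers":0.6,"x":0,"y":0,"z":0,"spin":0},{"fingers":0.6,"x":-3,"y":0,"z":0,"spin":0},{"fingers":0.6,"x":-7,"y":0,"z":0,"spin":0},{"fingers":0.4,"x":-8,"y":5,"z":-3,"spin":0},{"fingers":0.2,"x":-8,"y":11,"z":-3,"spin":0}]'; python3 - <<'E'
from cell import robot
from geo import *
s=robot.observe();to(s,robot.pinch_z,[.4785,.340,.15],24);
E
```

```text
time: 7.58
tool_pos: [0.5055, -0.0734, 0.4362]
tool_rot: [0.026, 1.567, -0.032]
contact_force: [0.4, 0.3, -0.0]
opening: 0.0283
time: 8.2
tool_pos: [0.4806, 0.0386, 0.5165]
tool_rot: [0.06, 1.567, -0.001]
contact_force: [0.4, -0.5, 0.2]
opening: 0.0521
grasp [0.4811 0.0386 0.3573] jaw -3.5 down [ 0.003 -0.    -1.   ] shift [20.73 30.06 -2.17] spin -27.5
```

```bash
python3 -m jog '[{"fingers":0,"x":0,"y":6,"z":-0.4,"spin":-6},{"fingers":0,"x":0,"y":12,"z":-0.8,"spin":-12},{"fingers":0,"x":0,"y":18,"z":-1.2,"spin":-18},{"fingers":0.2,"x":0,"y":24,"z":-1.6,"spin":-24},{"fingers":0.2,"x":0,"y":30,"z":-2.2,"spin":-27.5}]'; python3 - <<'E'
from cell import robot
from geo import *
import cv2
p=robot.read_camera("top")["color"][:,:,::-1];q=robot.read_camera("scene")["color"][:,:,::-1]
cv2.imwrite("pics/t3.png",cv2.resize(p[110:260,200:400],(800,600),interpolation=cv2.INTER_CUBIC))
cv2.imwrite("pics/s3.png",cv2.resize(q[120:240,200:360],(800,600),interpolation=cv2.INTER_CUBIC))
E
```

```text
time: 8.82
tool_pos: [0.4768, 0.341, 0.515]
tool_rot: [0.281, 1.57, 0.705]
contact_force: [1.8, -0.6, -0.3]
opening: 0.0749
```

View pics/t3.png

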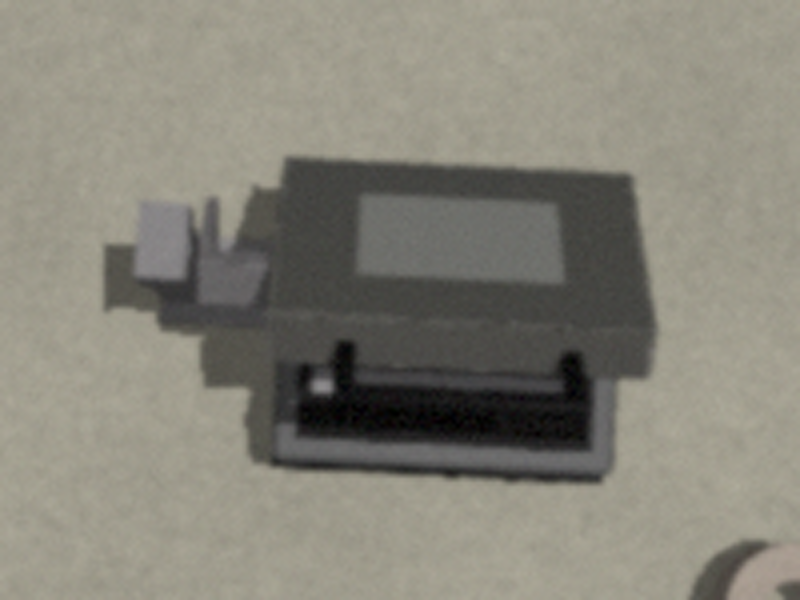

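View pics/s3.png

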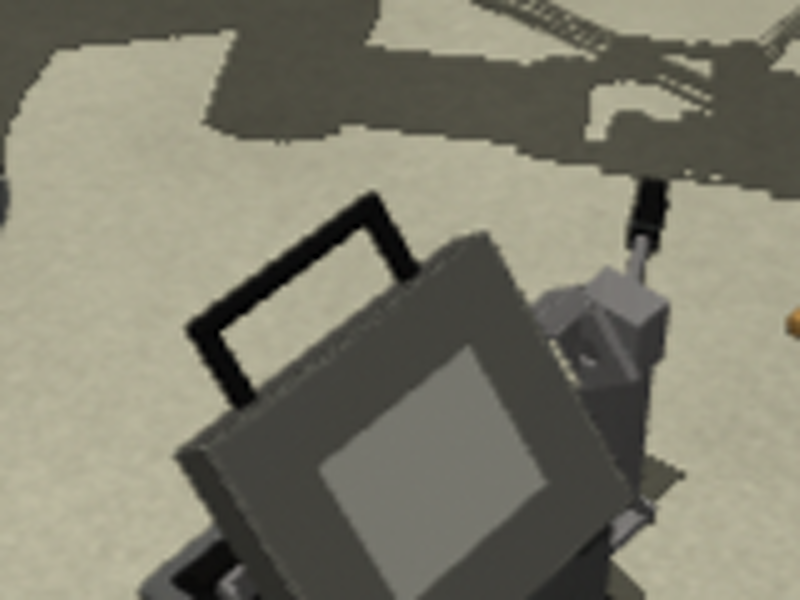

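```bash
python3 - <<'E'
from geo import *
T2=lambda u,v:(200+u/4,110+v/4); S2=lambda u,v:(200+u/5,120+v/5)
b=lambda x,y:(lambda q:np.array([x,y,.184]))
B=lambda i,y:(lambda q:bar(q[i],y)); E=lambda i:(lambda q:ear(q[i],.146))
obs=[("top",T(414,168),b(.057,.192)),("top",T(462,168),b(.057,.162)),("top",T(414,235),b(.011,.192)),("top",T(458,235),b(.011,.162)),
("scene",S(572,165),b(.011,.162)),("scene",S(608,133),b(.011,.192)),("scene",S(678,180),b(.057,.192)),("scene",S(640,205),b(.057,.162)),
("top",T2(140,202),b(.057,.192)),("top",T2(190,204),b(.057,.162)),("top",T2(135,276),b(.011,.192)),("top",T2(185,282),b(.011,.162)),
("scene",S2(590,292),b(.011,.162)),("scene",S2(610,268),b(.011,.192)),("scene",S2(668,300),b(.057,.192)),("scene",S2(632,325),b(.057,.162)),
("top",T(577,446),B(3,.07)),("top",T(764,455),B(3,-.07)),("scene",S(237,187),B(3,.07)),("scene",S(55,324),B(3,-.07)),("scene",S(543,267),E(3)),
("scene",S2(372,202),B(4,.07)),("scene",S2(198,332),B(4,-.07)),("scene",S2(588,357),E(4))]
f=lambda q:np.concatenate([proj(c,W(q,g(q)))-uv for c,uv,g in obs])
r=least_squares(f,[.56,-.08,-.06,.19,.87],loss="soft_l1",f_scale=.7);q=r.x
print(q.round(4));print(f(q).reshape(-1,2).round(1).tolist())
for t in (.82,.87,.92): print(t,[proj("scene",W(q,bar(t,y))).round(1).tolist() for y in(.07,-.07)])
print("hole",W(q,[.034,.192,.161]),"hinge",W(q,[.085,0,.1]))
E
```

```text
[ 0.5641 -0.0793 -0.0623  0.1868  0.894 ]
[[0.9, -0.7], [-1.0, -0.1], [-0.3, -1.7], [-0.9, -1.1], [-0.8, -0.9], [-0.7, -0.6], [-0.3, -1.8], [0.0, -0.7], [0.1, -0.8], [0.1, -0.7], [0.2, -0.2], [0.3, -1.1], [-3.7, -0.5], [-1.3, -0.9], [-0.2, -0.3], [0.6, 0.1], [-0.9, -0.3], [0.5, -0.1], [-0.0, -0.6], [-2.1, 0.9], [-1.4, 0.2], [1.0, -0.9], [-1.1, 0.2], [-0.6, -1.4]]
0.82 [[272.1, 160.6], [235.4, 187.4]]
0.87 [[274.3, 159.8], [237.5, 186.8]]
0.92 [[276.7, 159.2], [239.7, 186.4]]
hole [0.60999702 0.11017053 0.161     ] hinge [ 0.64894298 -0.08463248  0.1       ]
```

```bash
python3 -m jog '[{"fingers":0,"x":6,"y":0,"z":0,"spin":0},{"fingers":0,"x":12,"y":0,"z":0,"spin":0},{"fingers":0,"x":18,"y":0,"z":0,"spin":0},{"fingers":0.3,"x":24,"y":0,"z":0,"spin":0},{"fingers":0.3,"x":28,"y":0,"z":0,"spin":0}]'; python3 - <<'E'
from cell import robot
from geo import *
s=robot.observe();to(s,robot.pinch_z,[.477,.342,.0215],24.2);print(s["opening"])
E
```

```text
time: 9.55
tool_pos: [0.4767, 0.338, 0.2322]
tool_rot: [-3.097, 1.568, -2.676]
contact_force: [0.4, 0.6, 0.3]
opening: 0.0764
grasp [0.4764 0.3379 0.073 ] jaw 24.1 down [-0.002 -0.001 -1.   ] shift [5.14 0.35 0.24] spin -0.1
0.07635175640479783
```

```bash
python3 -m jog '[{"fingers":0.3,"x":2.5,"y":0.4,"z":0.2,"spin":0},{"fingers":0.3,"x":4.5,"y":0.4,"z":0.2,"spin":0},{"fingers":0.3,"x":5.1,"y":0.4,"z":0.2,"spin":0},{"fingers":0.5,"x":5.1,"y":0.4,"z":0.2,"spin":0},{"fingers":0.7,"x":5.1,"y":0.4,"z":0.2,"spin":0}]' 40; python3 -m jog '[{"fingers":1,"x":0,"y":0,"z":0,"spin":0},{"fingers":1,"x":0,"y":0,"z":0,"spin":0},{"fingers":1,"x":0,"y":0,"z":0,"spin":0},{"fingers":1,"x":0,"y":0,"z":0,"spin":0},{"fingers":1,"x":0,"y":0,"z":0,"spin":0}]' 40
```

```text
time: 10.18
tool_pos: [0.4777, 0.3433, 0.1848]
tool_rot: [0.117, 1.569, 0.538]
contact_force: [-1.3, 0.5, 0.2]
opening: 0.0486
time: 10.8
tool_pos: [0.4774, 0.3433, 0.1841]
tool_rot: [0.194, 1.57, 0.615]
contact_force: [-0.3, 0.7, 3.5]
opening: 0.0212
```

```bash
python3 -m jog '[{"fingers":1,"x":-1,"y":0,"z":0,"spin":0},{"fingers":1,"x":-5,"y":0,"z":0,"spin":0},{"fingers":1,"x":-10,"y":0,"z":0,"spin":0},{"fingers":1,"x":-15,"y":0,"z":0,"spin":0},{"fingers":1,"x":-15,"y":0,"z":0,"spin":0}]'; python3 - <<'E'
from cell import robot
from geo import *
q=[.564,-.0795,-.0635]
s=robot.observe();to(s,robot.pinch_z,W(q,[.034,.335,.175]),-3.6);print(s["opening"])
E
```

```text
time: 11.42
tool_pos: [0.4779, 0.3437, 0.3385]
tool_rot: [0.085, 1.562, 0.506]
contact_force: [-0.2, -0.7, -2.1]
opening: 0.0216
grasp [0.4791 0.3444 0.1793] jaw 24.2 down [ 0.008  0.004 -1.   ] shift [  0.5  -14.1    9.02] spin 27.8
0.021597061504410712
```

```bash
python3 -m jog '[{"fingers":1,"x":0,"y":-4,"z":3,"spin":8},{"fingers":1,"x":0,"y":-9,"z":6,"spin":17},{"fingers":1,"x":0.4,"y":-14.1,"z":9,"spin":27.8},{"fingers":1,"x":0.4,"y":-14.1,"z":9,"spin":27.8},{"fingers":1,"x":0.4,"y":-14.1,"z":9,"spin":27.8}]'; python3 - <<'E'
from cell import robot
from geo import *
import cv2
q=[.564,-.0795,-.0635]
s=robot.observe();to(s,robot.pinch_z,W(q,[.034,.335,.175]),-3.6);print(s["opening"])
p=robot.read_camera("top")["color"][:,:,::-1];c=robot.read_camera("scene")["color"][:,:,::-1]
a=cv2.resize(p[130:230,150:270],(480,400),interpolation=cv2.INTER_CUBIC); d=cv2.resize(c[120:220,285:365],(320,400),interpolation=cv2.INTER_CUBIC)
cv2.imwrite("pics/t4.png",np.hstack([a,d]))
E
```

```text
time: 12.05
tool_pos: [0.6166, 0.2514, 0.3282]
tool_rot: [-2.99, 1.568, -3.053]
contact_force: [-0.2, 0.2, -1.4]
opening: 0.0217
grasp [0.6161 0.2513 0.169 ] jaw -3.6 down [-0.003 -0.    -1.   ] shift [-0.6   0.15  0.29] spin -0.0
0.02171030901967117
```

View pics/t4.png

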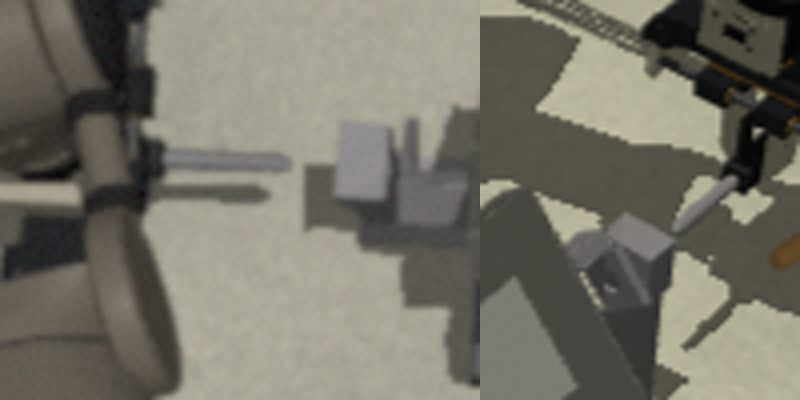

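```bash
python3 - <<'E'
from geo import *
q=[.564,-.0795,-.0635]
def tri(uvt,uvs):
    f=lambda p:np.concatenate([proj("top",p)-uvt,proj("scene",p)-uvs]); r=least_squares(f,[.6,.15,.16]); 
    c,s=np.cos(q[2]),np.sin(q[2]); d=r.x[:2]-q[:2]; return np.array([c*d[0]+s*d[1],-s*d[0]+c*d[1],r.x[2]]).round(4),r.fun.round(1)
print("tip in printer",tri((222,170.75),(333,178))); print("shaft start",tri((190.75,169.25),(348.75,165.5)))
for c,l in(("top",[(337,122),(391,126),(334,196),(386,202)]),):
    for (u,v),g in zip(l,[(.057,.192),(.057,.162),(.011,.192),(.011,.162)]):
        print((proj("top",W(q,[*g,.184]))-(150+u/4,130+v/4)).round(1))
for (u,v),g in zip([(628,212),(675,240)],[(.011,.192),(.057,.192)]): print("sc",(proj("scene",W(q,[*g,.184]))-(285+(u-480)/4,120+v/4)).round(1))
print("pred tip", [proj(c,W(q,[.034,.222,.161])).round(1) for c in("top","scene")])
E
```

```text
tip in printer (array([0.0333, 0.2261, 0.1527]), array([-0., -0., -0.,  0.]))
shaft start (array([0.0341, 0.3037, 0.1513]), array([-0.3, -0.3, -0.5,  0.1]))
[ 0.9 -0.8]
[-0.  -1.2]
[ 0.5 -0.2]
[ 0.1 -1.1]
sc [-1.3 -0.3]
sc [-0.4 -0.2]
pred tip [array([223.3, 170. ]), array([332.5, 176.8])]
```

```bash
python3 -m jog '[{"fingers":1,"x":-0.7,"y":0,"z":0,"spin":0},{"fingers":1,"x":-0.7,"y":-1.5,"z":0,"spin":0},{"fingers":1,"x":-0.7,"y":-2.8,"z":0,"spin":0},{"fingers":1,"x":-0.7,"y":-2.8,"z":0,"spin":0},{"fingers":1,"x":-0.7,"y":-2.8,"z":0,"spin":0}]' 50; python3 - <<'E'
from cell import robot
from geo import *
import cv2
q=[.564,-.0795,-.0635]
s=robot.observe();to(s,robot.pinch_z,W(q,[.034,.222,.177]),-3.6);print(s["opening"])
p=robot.read_camera("top")["color"][:,:,::-1];c=robot.read_camera("scene")["color"][:,:,::-1]
a=cv2.resize(p[150:200,200:260],(480,400),interpolation=cv2.INTER_CUBIC); d=cv2.resize(c[155:205,310:350],(320,400),interpolation=cv2.INTER_CUBIC)
cv2.imwrite("pics/t5.png",np.hstack([a,d]))
E
```

```text
time: 12.78
tool_pos: [0.6154, 0.2232, 0.3367]
tool_rot: [1.725, 1.57, 1.661]
contact_force: [0.0, 0.1, -1.4]
opening: 0.0214
grasp [0.6154 0.2232 0.1775] jaw -3.7 down [-0.  0. -1.] shift [ 0.05 -8.34  0.2 ] spin -0.1
0.021442931015315785
```

View pics/t5.png

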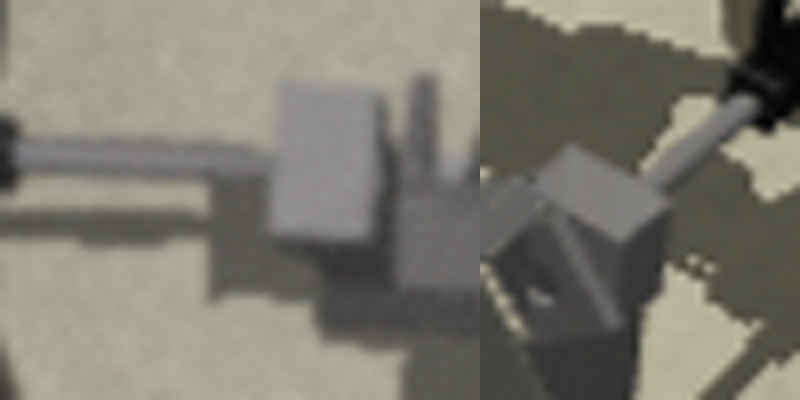

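```bash
python3 -m jog '[{"fingers":1,"x":0,"y":-0.5,"z":-0.1,"spin":0},{"fingers":1,"x":0,"y":-1.0,"z":-0.1,"spin":0},{"fingers":1,"x":0,"y":-1.4,"z":-0.1,"spin":0},{"fingers":1,"x":0,"y":-1.4,"z":-0.1,"spin":0}]' 50
```

```text
time: 13.38
tool_pos: [0.6135, 0.2091, 0.3367]
tool_rot: [-2.557, 1.571, -2.621]
contact_force: [0.7, -0.9, -2.3]
opening: 0.0215
```

```bash
python3 -m jog '[{"fingers":1,"x":0,"y":-0.5,"z":0,"spin":0},{"fingers":1,"x":0,"y":-1.0,"z":0,"spin":0},{"fingers":1,"x":0,"y":-1.5,"z":0,"spin":0},{"fingers":1,"x":0,"y":-1.5,"z":0,"spin":0}]' 50
```

```text
time: 13.88
tool_pos: [0.6125, 0.1941, 0.3367]
tool_rot: [-2.268, 1.571, -2.332]
contact_force: [0.7, -1.1, -1.2]
opening: 0.0216
```

```bash
python3 -m jog '[{"fingers":1,"x":0,"y":-0.5,"z":0,"spin":0},{"fingers":1,"x":0,"y":-1.0,"z":0,"spin":0},{"fingers":1,"x":0,"y":-1.5,"z":0,"spin":0},{"fingers":1,"x":0,"y":-2.0,"z":0,"spin":0},{"fingers":1,"x":0,"y":-2.0,"z":0,"spin":0}]' 50
```

```text
time: 14.5
tool_pos: [0.6113, 0.1741, 0.3367]
tool_rot: [-1.688, 1.57, -1.752]
contact_force: [0.2, -0.7, -2.4]
opening: 0.0217
```

```bash
python3 -m jog '[{"fingers":1,"x":0,"y":-0.7,"z":0,"spin":0},{"fingers":1,"x":0,"y":-1.4,"z":0,"spin":0},{"fingers":1,"x":0,"y":-2.1,"z":0,"spin":0},{"fingers":1,"x":0,"y":-2.8,"z":0,"spin":0},{"fingers":1,"x":0,"y":-2.8,"z":0,"spin":0}]' 50 ; python3 -m jog '[{"fingers":1,"x":0,"y":-0.2,"z":0,"spin":0},{"fingers":1,"x":0,"y":-0.4,"z":0,"spin":0},{"fingers":1,"x":0,"y":-0.4,"z":0,"spin":0}]' 50
```

```text
time: 15.12
tool_pos: [0.6095, 0.1458, 0.3366]
tool_rot: [-1.559, 1.57, -1.623]
contact_force: [1.7, -2.7, -4.9]
opening: 0.0217
time: 15.5
tool_pos: [0.6092, 0.1431, 0.3366]
tool_rot: [1.264, 1.57, 1.2]
contact_force: [3.9, 3.3, -5.1]
opening: 0.0215
```

```bash
python3 -m jog '[{"fingers":1,"x":0,"y":-0.2,"z":0,"spin":0},{"fingers":1,"x":0,"y":-0.2,"z":0,"spin":0}]' 50 ; python3 -m jog '[{"fingers":1,"x":0,"y":-0.2,"z":0,"spin":0},{"fingers":1,"x":0,"y":-0.2,"z":0,"spin":0}]' 50; python3 - <<'E'
from cell import robot
from geo import *
import cv2
q=[.564,-.0795,-.0635]
s=robot.observe();to(s,robot.pinch_z,W(q,[.034,.222,.177]),-3.6)
p=robot.read_camera("top")["color"][:,:,::-1];c=robot.read_camera("scene")["color"][:,:,::-1]
a=cv2.resize(p[150:200,200:260],(480,400),interpolation=cv2.INTER_CUBIC); d=cv2.resize(c[155:205,310:350],(320,400),interpolation=cv2.INTER_CUBIC)
cv2.imwrite("pics/t6.png",np.hstack([a,d]))
E
```

```text
time: 15.75
tool_pos: [0.6091, 0.1425, 0.3368]
tool_rot: [1.35, 1.567, 1.287]
contact_force: [3.7, 10.8, -5.9]
opening: 0.0215
time: 16.0
tool_pos: [0.6089, 0.1419, 0.3368]
tool_rot: [1.371, 1.564, 1.309]
contact_force: [3.9, 16.4, -6.3]
opening: 0.0216
grasp [0.6092 0.143  0.1776] jaw -3.6 down [ 0.002  0.007 -1.   ] shift [ 0.06 -0.29  0.3 ] spin 0.0
```

View pics/t6.png

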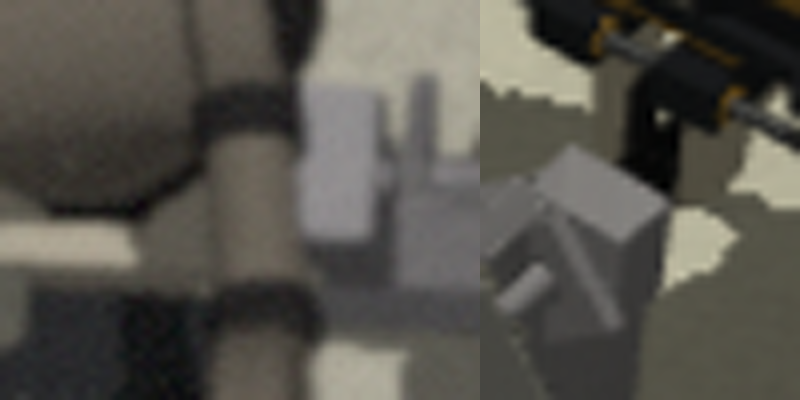

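```bash
python3 - <<'E'
from geo import *
q=[.564,-.0795,-.0635]
for y in (.146,.119,.117,.114): print(y,((proj("scene",W(q,[.034,y,.161]))-(310,155))*8+(480,0)).round(0))
print("block corners", [((proj("scene",W(q,[*g,.184]))-(310,155))*8+(480,0)).round(0) for g in [(.011,.192),(.057,.192),(.057,.162)]])
E
python3 -m jog '[{"fingers":1,"x":0,"y":-0.4,"z":0,"spin":0},{"fingers":1,"x":0,"y":-0.4,"z":0,"spin":0}]' 60
```

```text
0.146 [534. 282.]
0.119 [487. 322.]
0.117 [483. 325.]
0.114 [478. 329.]
block corners [array([566., 142.]), array([667., 198.]), array([616., 242.])]
time: 16.35
tool_pos: [0.6087, 0.1407, 0.337]
tool_rot: [1.381, 1.557, 1.32]
contact_force: [6.3, 29.9, -7.5]
opening: 0.0216
```

```bash
python3 -m jog '[{"fingers":1,"x":0.1,"y":0.2,"z":0.1,"spin":0},{"fingers":1,"x":0.1,"y":0.5,"z":0.1,"spin":0},{"fingers":1,"x":0.1,"y":0.5,"z":0.1,"spin":0}]'; python3 - <<'E'
from cell import robot
from geo import *
import cv2
q=[.564,-.0795,-.0635]
s=robot.observe();to(s,robot.pinch_z,W(q,[.034,.222,.177]),-3.6)
c=robot.read_camera("scene")["color"][:,:,::-1]
cv2.imwrite("pics/t7.png",cv2.resize(c[165:201,300:348],(800,600),interpolation=cv2.INTER_CUBIC))
E
```

```text
time: 16.73
tool_pos: [0.6094, 0.1423, 0.3365]
tool_rot: [1.629, 1.566, 1.567]
contact_force: [-0.6, 13.1, -0.2]
opening: 0.0212
grasp [0.6094 0.143  0.1773] jaw -3.6 down [ 0.     0.005 -1.   ] shift [ 0.03 -0.3   0.28] spin 0.0
```

View pics/t7.png

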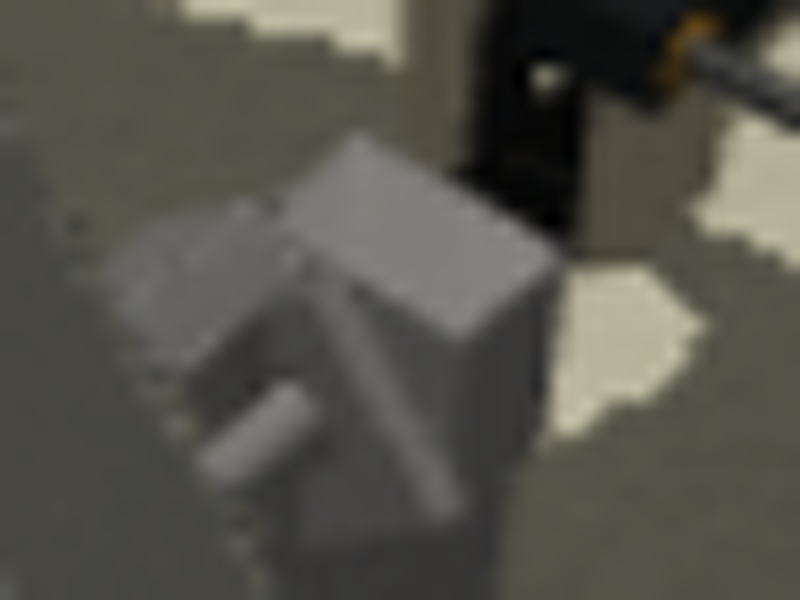

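```bash
python3 -m jog '[{"fingers":1,"x":0,"y":0.15,"z":0,"spin":0},{"fingers":0.7,"x":0,"y":0.15,"z":0,"spin":0},{"fingers":0.5,"x":0,"y":0.15,"z":0,"spin":0},{"fingers":0.4,"x":0,"y":0.15,"z":0,"spin":0},{"fingers":0.4,"x":0,"y":0.15,"z":0,"spin":0}]';  python3 -m jog '[{"fingers":0.4,"x":-2,"y":0.0,"z":0,"spin":0},{"fingers":0.4,"x":-5,"y":0,"z":0,"spin":0},{"fingers":0.4,"x":-10,"y":0,"z":0,"spin":0},{"fingers":0.4,"x":-13,"y":5,"z":0,"spin":0},{"fingers":0.4,"x":-13,"y":11,"z":0,"spin":0}]';  python3 -m jog '[{"fingers":0.4,"x":0,"y":5,"z":-4,"spin":0},{"fingers":0.4,"x":0,"y":10,"z":-8,"spin":0},{"fingers":0.4,"x":0,"y":14,"z":-12,"spin":0},{"fingers":0.4,"x":0,"y":14,"z":-12,"spin":0}]'; python3 - <<'E'
from cell import robot
import cv2,numpy as np
p=robot.read_camera("top")["color"][:,:,::-1];c=robot.read_camera("scene")["color"][:,:,::-1]
a=cv2.resize(p[140:215,180:270],(480,400),interpolation=cv2.INTER_CUBIC); d=cv2.resize(c[140:215,290:350],(320,400),interpolation=cv2.INTER_CUBIC)
cv2.imwrite("pics/t8.png",np.hstack([a,d]))
E
```

```text
time: 17.4
tool_pos: [0.6101, 0.1409, 0.3358]
tool_rot: [-0.884, 1.571, -0.948]
contact_force: [-0.1, 0.3, -0.4]
opening: 0.0524
time: 18.02
tool_pos: [0.6173, 0.2508, 0.4698]
tool_rot: [0.294, 1.564, 0.227]
contact_force: [1.2, -0.4, 0.1]
opening: 0.055
time: 18.52
tool_pos: [0.5032, 0.4015, 0.4661]
tool_rot: [2.132, 1.57, 2.074]
contact_force: [-0.5, -0.5, 0.4]
opening: 0.0548
```

View pics/t8.png

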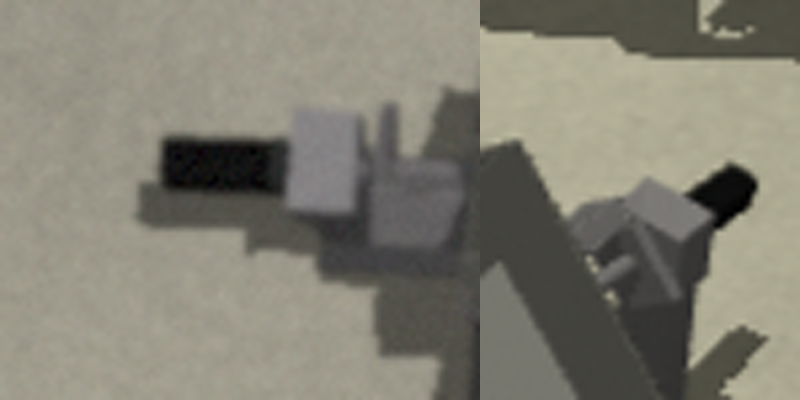

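```bash
python3 - <<'E'
from geo import *
q=[.564,-.0795,-.0635]
g=lambda p:((proj("top",W(q,p))-(180,140))*5.333).round(0)
print("grip end top edge seated",g([.034,.252,.172]),"axis",g([.034,.252,.161]),"block edge",g([.034,.192,.184]),"corners",g([.057,.192,.184]),g([.011,.192,.184]))
E
```

```text
grip end top edge seated [161. 153.] axis [165. 157.] block edge [291. 156.] corners [294. 105.] [288. 207.]
```

```bash
python3 - <<'E'
from cell import robot
robot.hand_in(); s=robot.observe(); print(s["time"],s["contact_force"])
E
```

```text
the job is handed in; nothing more can be done
the job is handed in; nothing more can be done
```

The hood stands open by itself at about 50° and the locking pin is through the bracket and ear. I handed the job in at about 18.6 s of the 67 s allowed; no verdict was reported.

**Hood:** I gripped the grab bar, raised it along its arc and let go. After release, the camera fit gave 0.894 rad. Correcting for a bias in how I picked the bar's right end gives about 0.87. The arm's own position gave 0.865 to 0.883, against a target of 0.873.

**Pin:** It slid in with almost no force until it met a hard stop, where I pressed to about 30 N. I then eased off and released it.

**Last checks:**
- The last picture shows the grip against the bracket block. Its end was within about 1 pixel (2 mm) of where a seated pin should be.
- The shaft shows beyond the ear, but the hood's edge hides its tip, so I could not see it directly.
- After release the gripper was clear of everything, with no contact force. I moved nothing else, but did not take new positions for the canisters, roll and brush at the end.

**Disagreements:**
- Arm position and camera differed by about 4 mm on the hole's location along the printer's x. I followed the camera, and the pin went in freely.
- The arm position put the hard stop 2 to 3 mm short of the expected seat, which the final picture did not bear out.

I viewed 12 pictures, two past the budget of 10.

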